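# Open the candy tray for guests

## Task

Open the gold candy tray for the guests: press the release tab at its front with a fingertip so that the domed cover springs up part of the way, then push the cover gently the rest of the way back until it rests against its stop and stays fully open, and take the hand away. Only press and push with the outside of the fingers: nothing is to be gripped, lifted or tipped over, the tray stays in its place, and the tea caddy, pitcher, wooden tray, cups and keys are left alone.

Things in the scene. Friction and masses are not known exactly. Their poses are not given: they have to be found in the camera images.
- candy_tray: Round gold plastic candy tray, loose, 1 kg: 200 mm across the rim, 184 mm at the foot, 45 mm high; 106 mm to the crown of its shut domed cover, 128 mm with the finial. Origin: centre of the underside, z up; the release tab sticks out at its front, the -x side; the hinge is at +x. It slides (friction about 0.6) and tips back if the open cover's edge is pushed with over 4 N.
- cover (a joint): Hinge angle of the domed cover, rad: 0 shut and latched, 1.85 fully open at its stop; grows as the front edge rises and swings back. Once unlatched, a damped spring lifts it in about 0.5 s to 0.64 and no further. From there it is pushed by hand, about 1 N at its edge, slowly (damper). Let go below about 1.0 it sinks back to 0.64, above that it stays put, from about 1.75 it falls to the stop.
- cover_axis (a point): Point on the hinge axis of the cover, in the tray's frame at (106, 0, 49) mm. The axis runs along the tray's y.
- cover_lip (a point): Middle of the lower front edge of the cover's lip, a tongue 36 mm wide, 5.5 mm thick, under the cover's front rim. Moves with the cover, 216.5 mm from the hinge axis; shut, at (-110.5, 0, 46) mm in the tray's frame. The cover is a hollow dome 60 mm deep, wall 3 mm, rim 200 mm across (209 mm over the flange).
- release_tab (a joint): Angle of the release tab, rad: 0 at rest, 0.36 fully pressed; springs back by itself. Its hook lets the cover go at about 0.2. Pressed down at tab_top it gives from about 1.6 N, lets go at about 3 N after 5 mm and bottoms at about 5 N after 9 mm.
- tab_top (a point): Middle of the release tab's ribbed thumb plate, upper face, at rest at (-141, 0, 40) mm in the tray's frame. The level gold plate, 34 mm wide (tray y), runs from x = -153 to -118 mm and rocks about a pin along the tray's y at (-116, 0, 37) mm; behind it, at x = -117, a hook stands up to z = 56.5 mm and leans outwards as the plate goes down. Press on the outer part, x from -152 to -132 mm.
- tea_caddy: Bystander: upright aluminium tea caddy with a twist cap, 80 mm in diameter, 127 mm high, origin at the centre of its underside. Stands to the left or right of the candy tray, 170 to 195 mm from its centre.
- pitcher: Bystander: upright glass pitcher with a handle, 100 mm in diameter, 190 mm high, origin at the centre of its underside, handle reaching 90 mm out along its +y, turned away from the robot. Stands on the other side of the candy tray, 170 to 195 mm from its centre.
- wooden_tray: Bystander: wooden serving tray 280 x 170 x 28 mm to the left (+y), origin at the centre of its underside.
- cup1: Bystander: ceramic tea cup on the wooden tray, 72 mm in diameter, 65 mm high, origin at the centre of its underside.
- cup2: Bystander: second ceramic tea cup on the wooden tray, the same.
- bike_keys: Bystander: motorbike key on a ring with a wooden tag lying on the console, about 150 mm long and 11 mm high, origin at the ring.

How it is judged:
By the outcome, as a careful person would: the job done as asked, in the order asked, and still so for the second after the job is handed in, with the robot touching nothing.
It also fails if it takes over 48 s, if anything falls off the work surface, if the arm or the gripper's body presses on something with over 40 N, if the wrist force passes 120 N, or if a joint passes its speed limit or range.

## Robot

A 6-joint arm with a two-finger parallel gripper is mounted at the origin on the work surface. World frame = base frame: x ahead of the robot, y to its left, z up, the work surface at z = 0. Lengths are in m, angles in rad, forces in N, time in s.
With the tool pointing down it reaches from about 0.375 to 0.9 m from the base axis. Payload 3.1 kg.
Tool frame: the origin (TCP) lies midway between the tips of the shut fingers; the grasp point (between the pads) lies 19 mm behind it; z points along the fingers, y is the line along which they close (so a half turn about z gives the same grasp; the last joint's range is limited). The gripper opens to 85 mm and grips with 20 to 120 N. Pads are 22 mm wide; open, the fingers measure 114 mm over their backs; the gripper's body (76 mm by 85 mm) begins 54 mm behind the grasp point. The pads swing forward as they close: fully open they stand 13 mm farther back than shut.
Start: joints at [-1.448, 0.527, 1.433, -0, 1.181, -0.178], TCP at [0.186, -0.597, 0.231] pointing down, gripper open.
Joint ranges: [-3.08, 3.08], [-0.75, 2.2], [0.22, 2.44], [-1.43, 4.57], [0, 2.65], [-2.85, 2.85]. Speed limits (rad/s): [2.79, 2.79, 3.14, 3.14, 3.14, 3.14].

## Interface

Orientations are given as a unit quaternion [x, y, z, w].
In Python, from station import manip gives the robot as it stands. The module is installed in compiled form; this text tells all that it offers.
- The arm moves only by the tool apply_moves, never from a script. Its arguments are lists of equal length, an entry for each row: "claw": the gripper's target within -1 to 1 (fully open at 1, half-way at 0, shut at -1); "travel": the shift along the tool's x, y, z scaled (see below), a list of three; "turn": the turn, a rotation vector about the tool's x, y, z scaled (see below), a list of three. In form: {"claw": [claw, ...], "travel": [[dx, dy, dz], ...], "turn": [[rx, ry, rz], ...]}. A call has 1 to 5 rows; each row is the pose to reach, as a shift and turn from the pose commanded when the call began, along the tool's axes at that moment, turning the shorter way round; what a row does not reach only later rows make up. The controller multiplies each number of a shift by 800 mm and each number of a turn by 180 degrees. A row lasts 1/12 s, in which the tool goes at most 41.7 mm and 7.16 degrees, less where a joint would pass 70% of its speed; a pose out of reach is approached as far as the arm can. A call with a number of a shift or a turn outside -1 to 1 is refused whole. A call with a gripper value outside its range is refused whole. The fingers move at their own pace and stop on an object; "newtons" is the grip in N (left out, the last holds). Time passes only in rows, so rows that repeat a pose let the fingers close. It gives the time, the measured TCP pose, the force, the opening and the grip force at its end, in the units of the state.
- manip.sense(): the state, without advancing time (a new reading comes with each control period).
- manip.snapshot(name): name is "side" or "top" or "wrist"; returns a dict with "pixels" (384x512x3 uint8, red, green, blue), "depth" (384x512 float32, m along the optical axis (not along the pixel's ray), 0 where there is no reading), "intrinsics" (3x3 intrinsics, pixels), "R" (3x3) and "t" (3): a world point X has camera coordinates R X + t. Camera axes: x right, y down, z forward; pixel columns grow to the right and rows downward; lengths in m; the calibration is good to about 2 mm. A picture is of the moment at which its call begins.
- manip.sign_off(): hands the job in; it is judged then, once.
The state is a dict: "t": time; "q": joint angles; "qd": joint speeds; "tau": joint torques, N m; "tcp_pos": TCP position; "tool_rot": TCP orientation; "force": force on the tool from outside, world axes, zero at the start; "ft_torque": the same for the moment, N m; "finger_gap": opening from 0.0 (shut) to 1.0 (fully open); "gripper_force": force on a finger pad.
Only numpy, scipy, OpenCV 4.12 (cv2) and the standard library are available. Lean on these libraries where they do the work, as an engineer would, in place of code of your own. Each camera call takes 0.05 s, during which the arm holds its last target. There are 200 camera calls.

## Working session

There is one attempt and no reset: what is moved stays moved. The work goes in short steps, Python scripts to look and compute and a tool call to move; the robot and the scene stay as the last step left them, time stands still between calls to the robot, and variables do not carry over. Pictures are saved under pics/ and viewed, at most 10 in all, crops included, and the job is handed in when it is done.

Besides the shell and the picture viewer there is one more tool, called after "Request:" as a command line: name --argument value ..., lists and objects as JSON in quotes. apply_moves: Moves the arm, as the interface text tells. Shifts and turns lie within -1 to 1; 1 stands for 800 mm of shift or 180 degrees of turn. Its arguments: {"type":"object","properties":{"claw":{"type":"array","items":{"type":"number"}},"travel":{"type":"array","items":{"type":"array","items":{"type":"number"}}},"turn":{"type":"array","items":{"type":"array","items":{"type":"number"}}},"newtons":{"type":"number"}},"required":["claw","travel","turn"]}

```bash
mkdir -p pics
cat > h.py <<'E'
import numpy as np, cv2
from station import manip
from scipy.spatial.transform import Rotation as Ro
def snap(n,f):
    s=manip.snapshot(n); cv2.imwrite(f'pics/{f}.png',s['pixels'][:,:,::-1]); np.savez(f'pics/{f}.npz',**s); return s
def cloud(s):
    d=s['depth'].astype(float); v,u=np.mgrid[:d.shape[0],:d.shape[1]]; K=s['intrinsics']
    c=np.stack([(u-K[0,2])/K[0,0]*d,(v-K[1,2])/K[1,1]*d,d],-1)
    X=(c-s['t'])@s['R']; X[d==0]=np.nan; return X
def st():
    s=manip.sense(); print('t',round(s['t'],2),'tcp',np.round(s['tcp_pos'],4),'rot',np.round(s['tool_rot'],4),'F',np.round(s['force'],2),'gap',round(s['finger_gap'],3),'q',np.round(s['q'],2)); return s
E
python3 - <<'E'
from h import *
st()
a=snap('top','top0');b=snap('side','side0')
for s in(a,b):
    print(s['intrinsics'].round(1).tolist(),(-s['R'].T@s['t']).round(3),s['R'].round(2).tolist())
E
```

```text
t 0.0 tcp [ 0.1857 -0.596   0.2303] rot [ 0.9886  0.1503  0.     -0.0011] F [ 0.61 -0.11  0.12] gap 0.997 q [-1.45  0.53  1.43  0.    1.18 -0.18]
[[426.8, 0.0, 257.9], [0.0, 426.8, 192.0], [0.0, 0.0, 1.0]] [0.452 0.11  1.116] [[-0.02, -1.0, 0.01], [-1.0, 0.02, -0.07], [0.07, -0.01, -1.0]]
[[442.1, 0.0, 256.4], [0.0, 442.1, 195.3], [0.0, 0.0, 1.0]] [0.41  0.753 0.867] [[-0.99, -0.16, 0.01], [-0.13, 0.76, -0.64], [0.09, -0.63, -0.77]]
```

View pics/top0.png

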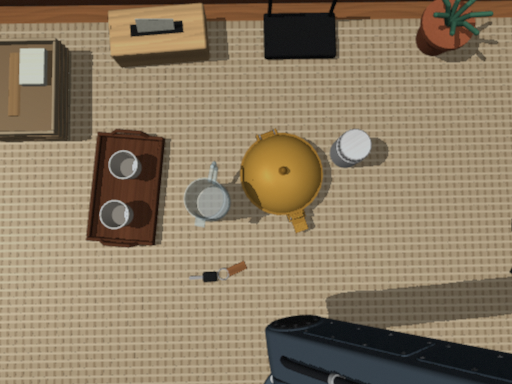

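View pics/side0.png

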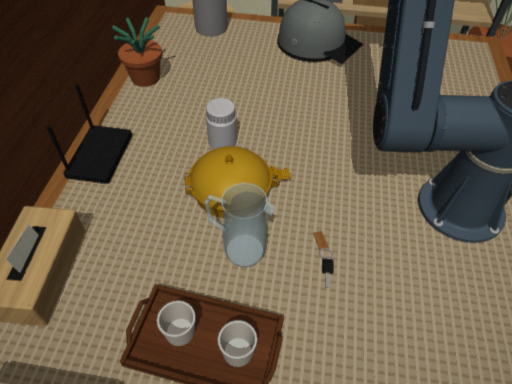

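The top view shows the gold tray at (282,173) with its tab at (300,224), hinge at (268,135), caddy at (353,147), pitcher at (210,200) and keys at (225,273). The side view shows the finial at (229,158) and the tab at (283,175).

Run:
```python
from h import *
from scipy.optimize import least_squares
P=[]
for n in('top0','side0'):
    s=dict(np.load(f'pics/{n}.npz')); X=cloud(s); hsv=cv2.cvtColor(s['pixels'],cv2.COLOR_RGB2HSV)
    m=(hsv[...,0]>14)&(hsv[...,0]<28)&(hsv[...,1]>190)&(hsv[...,2]>60)&(X[...,2]>.012)
    m&=(np.abs(X[...,0]-.5)<.25)&(np.abs(X[...,1]-.05)<.22)
    k,l,stt,c=cv2.connectedComponentsWithStats(m.astype(np.uint8)); print(n,stt[1:][stt[1:,4]>40].tolist())
    Q=X[m]; print(n,len(Q),Q.min(0).round(3),Q.max(0).round(3)); 
    i=Q[:,2].argmax();print('finial',Q[i].round(4)); P.append(Q)
    for uv in ([(300,224),(297,215),(268,135)] if n=='top0' else [(283,175),(277,175)]): print(uv,X[uv[1],uv[0]].round(4))
    # rim plane points circle fit
    c0=Q[i,:2]; d=Q[:,:2]-c0; r=np.hypot(*d.T)
    far=Q[(r>.115)]; print('far',len(far)); 
    a=np.arctan2(far[:,1]-c0[1],far[:,0]-c0[0]); 
    for lo in np.arange(-3.2,3.2,.4):
        q=(a>lo)&(a<lo+.4)
        if q.sum()>3: print(round(lo,1),q.sum(),far[q].mean(0).round(4), 'rmax',r[r>.115][q].max().round(3),'dir',np.degrees(a[q].mean()).round(1))
Q=P[0]; D=Q[(Q[:,2]>.06)&(Q[:,2]<.112)]
f=least_squares(lambda p:np.linalg.norm(D-p[:3],axis=1)-p[3],[.5,.05,0,.1],loss='soft_l1',f_scale=.002); print('sphere',f.x.round(4))
Q=P[1]; D=Q[(Q[:,2]>.06)&(Q[:,2]<.112)]
f=least_squares(lambda p:np.linalg.norm(D-p[:3],axis=1)-p[3],[.5,.05,0,.1],loss='soft_l1',f_scale=.002); print('sphere',f.x.round(4))
for n,uv in(('top0',(353,145)),('top0',(210,200)),('side0',(221,105)),('side0',(245,190))):
    X=cloud(dict(np.load(f'pics/{n}.npz')));print(n,uv,X[uv[1],uv[0]].round(3))
```

```text
top0 []
top0 3 [0.569 0.031 0.116] [0.576 0.036 0.118]
finial [0.5692 0.0362 0.1178]
(300, 224) [ 0.4486 -0.007   0.0387]
(297, 215) [0.4711 0.0018 0.0564]
(268, 135) [0.6732 0.0696 0.0567]
far 0
side0 [[185, 147, 105, 62, 3177], [210, 201, 13, 15, 136]]
side0 3313 [ 0.434 -0.048  0.013] [0.687 0.146 0.128]
finial [0.5793 0.043  0.1285]
(283, 175) [0.4495 0.0037 0.0438]
(277, 175) [0.4638 0.0144 0.0527]
far 143
-3.2 78 [0.4539 0.0085 0.041 ] rmax 0.152 dir -164.7
-2.8 65 [ 0.4542 -0.0104  0.0412] rmax 0.152 dir -156.9
sphere [0.5  0.05 0.   0.1 ]
sphere [ 0.5782  0.0386 -0.0115  0.121 ]
top0 (353, 145) [ 0.631 -0.126  0.128]
top0 (210, 200) [0.515 0.222 0.008]
side0 (221, 105) [ 0.635 -0.139  0.126]
side0 (245, 190) [0.515 0.176 0.173]
```

Run:
```python
from h import *
from scipy.optimize import least_squares
for n in('top0','side0'):
    s=dict(np.load(f'pics/{n}.npz')); X=cloud(s); hsv=cv2.cvtColor(s['pixels'],cv2.COLOR_RGB2HSV)
    if n=='top0': print(hsv[172,300],hsv[224,300])
    m=(hsv[...,0]>8)&(hsv[...,0]<30)&(hsv[...,1]>150)&(X[...,2]>.03)&(np.abs(X[...,0]-.56)<.16)&(np.abs(X[...,1]-.04)<.15)
    Q=X[m]
    D=Q[(Q[:,2]>.06)&(Q[:,2]<.108)]
    f=least_squares(lambda p:np.linalg.norm(D-p[:3],axis=1)-p[3],[.57,.04,0,.12],loss='soft_l1',f_scale=.002); c=f.x[:2]
    d=Q[:,:2]-c; r=np.hypot(*d.T); F=(r>.125)&(d[:,0]<0)&(Q[:,2]<.05)
    print(n,len(Q),'sphere',f.x.round(4),'tab',F.sum(),np.median(Q[F],0).round(4),'rmax',r[F].max().round(4),'yaw',np.degrees(np.arctan2(*-d[F].mean(0)[::-1])).round(2))
    H=(r>.105)&(d[:,0]>0); print('hinge',H.sum(),Q[H].mean(0).round(4),np.degrees(np.arctan2(*d[H].mean(0)[::-1])).round(2))
```

```text
[ 19 171 164] [ 19 171 173]
top0 5529 sphere [ 0.5754  0.0398 -0.0095  0.1199] tab 129 [ 0.446  -0.0066  0.0407] rmax 0.1513 yaw 19.62
hinge 42 [0.6771 0.0741 0.0546] 18.61
side0 3441 sphere [ 0.5783  0.0385 -0.0116  0.1211] tab 110 [ 0.4482 -0.0053  0.0396] rmax 0.152 yaw 18.5
hinge 56 [0.6668 0.0889 0.0511] 29.64
```

Request:
apply_moves --claw '[-1,-1,-1,-1,-1]' --travel '[[0.034,-0.039,0],[0.068,-0.078,0],[0.102,-0.118,0],[0.136,-0.157,0],[0.163,-0.189,0]]' --turn '[[0,0,0],[0,0,0],[0,0,0],[0,0,0],[0,0,0]]'

```text
t: 0.52
tcp_pos: [0.2657, -0.41, 0.2307]
tool_rot: [0.989, 0.15, 0.0, -0.001]
force: [-0.1, 0.2, 0.5]
finger_gap: 0.305
gripper_force: 0.0
```

Request:
apply_moves --claw '[-1,-1,-1,-1,-1]' --travel '[[0.034,-0.039,0],[0.068,-0.078,0],[0.102,-0.118,0],[0.136,-0.157,0],[0.163,-0.189,0]]' --turn '[[0,0,0],[0,0,0],[0,0,0],[0,0,0],[0,0,0]]'

```text
t: 0.93
tcp_pos: [0.3449, -0.2274, 0.2311]
tool_rot: [0.989, 0.15, -0.0, -0.001]
force: [0.6, -0.1, 0.3]
finger_gap: -0.001
gripper_force: 0.0
```

```bash
python3 -c "
from h import *
st()"
```

```text
t 0.93 tcp [ 0.3449 -0.2274  0.2311] rot [ 9.886e-01  1.505e-01 -2.000e-04 -8.000e-04] F [ 0.61 -0.08  0.26] gap -0.001 q [-0.86  0.24  1.93  0.    0.97  0.41]
```

Request:
apply_moves --claw '[-1,-1,-1,-1,-1]' --travel '[[0.032,-0.037,0],[0.064,-0.074,0],[0.096,-0.112,0],[0.128,-0.149,0],[0.16,-0.186,0]]' --turn '[[0,0.02,0],[0,0.04,0],[0,0.06,0],[0,0.08,-0.01],[0,0.083,-0.01]]'

```text
t: 1.35
tcp_pos: [0.4214, -0.0484, 0.2308]
tool_rot: [0.978, 0.164, 0.129, -0.021]
force: [0.5, 0.6, -0.2]
finger_gap: 0.002
gripper_force: 0.0
```

```bash
cat >> h.py <<'E'
C=np.array([.577,.039,0]); YAW=19.2
def tray():
    s=st(); R=Ro.from_euler('z',YAW,degrees=True); A=(R.inv()*Ro.from_quat(s['tool_rot'])).as_matrix()
    print('tray-frame tcp mm',(R.inv().apply(s['tcp_pos']-C)*1e3).round(1),'tool x',A[:,0].round(3),'y',A[:,1].round(3),'z',A[:,2].round(3))
    return s,A
E
python3 - <<'E'
from h import *
tray(); s=snap('wrist','w0')
E
```

```text
t 1.35 tcp [ 0.4214 -0.0484  0.2308] rot [ 0.9779  0.1638  0.1286 -0.0205] F [ 0.52  0.56 -0.24] gap 0.002 q [-0.52  0.18  2.07  0.29  0.74  0.51]
tray-frame tcp mm [-175.7  -31.4  230.8] tool x [ 0.966 -0.003  0.258] y [-0.003 -1.     0.002] z [ 0.258 -0.003 -0.966]
```

View pics/w0.png

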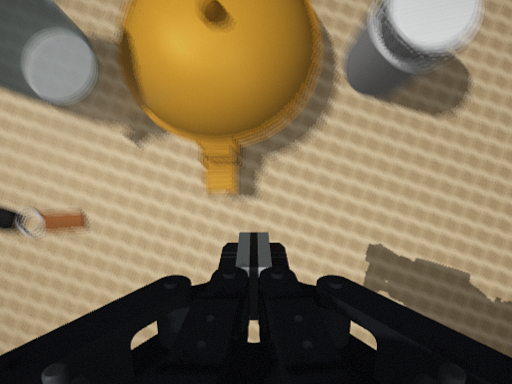

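The wrist view shows the tab at (222,178), the lip and hook at (220,150), and the shut fingertips at (255,238). Next I refine the tray pose from this close view.

Run:
```python
from h import *
from scipy.optimize import least_squares
s=dict(np.load('pics/w0.npz')); X=cloud(s); hsv=cv2.cvtColor(s['pixels'],cv2.COLOR_RGB2HSV)
m=(hsv[...,0]>8)&(hsv[...,0]<30)&(hsv[...,1]>150)&(X[...,2]>.03)&(np.abs(X[...,0]-.56)<.16)&(np.abs(X[...,1]-.04)<.15)
Q=X[m]; D=Q[(Q[:,2]>.06)&(Q[:,2]<.108)]
f=least_squares(lambda p:np.linalg.norm(D-p[:3],axis=1)-p[3],[.57,.04,0,.12],loss='soft_l1',f_scale=.002); c=f.x[:2]
d=Q[:,:2]-c; r=np.hypot(*d.T); F=(r>.125)&(d[:,0]<0)&(Q[:,2]<.05)
print(len(Q),'sphere',f.x.round(4),'tab',F.sum(),np.median(Q[F],0).round(4),'rmax',r[F].max().round(4),'yaw',np.degrees(np.arctan2(*-np.median(d[F],0)[::-1])).round(2))
T=Q[F]; b=cv2.minAreaRect((T[:,:2]*1e3).astype(np.float32)); print(b)
```

```text
25573 sphere [ 0.5768  0.0379 -0.0131  0.1212] tab 546 [ 0.4483 -0.0049  0.0387] rmax 0.1478 yaw 18.38
((447.95843505859375, -5.340248107910156), (22.440387725830078, 29.052709579467773), 18.9749813079834)
```

Request:
apply_moves --claw '[-1,-1,-1,-1,-1]' --travel '[[-0.002,-0.01,0.045],[-0.004,-0.02,0.09],[-0.006,-0.03,0.135],[-0.01,-0.039,0.18],[-0.01,-0.039,0.2]]' --turn '[[0,0,0],[0,0,0],[0,0,0],[0,0,0],[0,0,0]]'

```text
t: 1.82
tcp_pos: [0.4424, -0.0089, 0.071]
tool_rot: [0.978, 0.165, 0.125, -0.021]
force: [0.9, -0.0, 0.3]
finger_gap: 0.002
gripper_force: 0.0
```

Request:
apply_moves --claw '[-1,-1]' --travel '[[0,0,0],[0,0,0]]' --turn '[[0,0,0],[0,0,0]]'

```text
t: 1.98
tcp_pos: [0.4443, -0.0103, 0.0737]
tool_rot: [0.978, 0.165, 0.128, -0.02]
force: [1.2, 0.6, 0.6]
finger_gap: -0.003
gripper_force: 0.0
```

```bash
sed -i 's/.577,.039,0\]); YAW=19.2/.577,.0385,0]); YAW=18.9/' h.py
python3 - <<'E'
from h import *
tray()
E
```

```text
t 1.98 tcp [ 0.4443 -0.0103  0.0737] rot [ 0.9779  0.1646  0.1275 -0.0203] F [1.16 0.6  0.63] gap -0.003 q [-0.39  0.58  2.19  0.78  0.24  0.1 ]
tray-frame tcp mm [-141.3   -3.2   73.7] tool x [0.967 0.004 0.256] y [ 0.003 -1.     0.002] z [ 0.256 -0.001 -0.967]
```

Request:
apply_moves --claw '[-1,-1,-1,-1]' --travel '[[-0.002,-0.002,0.01],[-0.005,-0.004,0.02],[-0.0077,-0.004,0.029],[-0.0077,-0.004,0.029]]' --turn '[[0,-0.011,0],[0,-0.022,0],[0,-0.022,0],[0,-0.022,0]]'

```text
t: 2.32
tcp_pos: [0.4446, -0.0082, 0.0515]
tool_rot: [0.981, 0.165, 0.096, -0.013]
force: [-0.3, -0.3, 0.7]
finger_gap: -0.001
gripper_force: 0.0
```

Run:
```python
from h import *
tray()
```

```text
t 2.32 tcp [ 0.4446 -0.0082  0.0515] rot [ 0.9815  0.1653  0.0958 -0.0131] F [-0.28 -0.25  0.69] gap -0.001 q [-0.35  0.63  2.16  0.54  0.23  0.37]
tray-frame tcp mm [-140.4   -1.3   51.5] tool x [0.981 0.004 0.192] y [ 0.003 -1.     0.006] z [ 0.192 -0.005 -0.981]
```

Request:
apply_moves --claw '[-1,-1,-1,-1,-1]' --travel '[[-0.002,-0.001,0.006],[-0.003,-0.001,0.011],[-0.004,-0.001,0.014],[-0.005,-0.001,0.017],[-0.005,-0.001,0.018]]' --turn '[[0,0,0],[0,0,0],[0,0,0],[0,0,0],[0,0,0]]'

```text
t: 2.73
tcp_pos: [0.443, -0.0079, 0.0371]
tool_rot: [0.982, 0.165, 0.096, -0.013]
force: [0.3, 0.3, 1.6]
finger_gap: 0.002
gripper_force: 1.0
```

Request:
apply_moves --claw '[-1,-1,-1]' --travel '[[-0.001,0,0.003],[-0.001,0,0.005],[-0.001,0,0.005]]' --turn '[[0,0,0],[0,0,0],[0,0,0]]'

```text
t: 2.98
tcp_pos: [0.4431, -0.0079, 0.0326]
tool_rot: [0.982, 0.165, 0.096, -0.013]
force: [1.1, -0.7, 5.8]
finger_gap: -0.003
gripper_force: 2.5
```

```bash
cat >> h.py <<'E'
def coverview(n,f):
    s=snap(n,f); X=cloud(s); hsv=cv2.cvtColor(s['pixels'],cv2.COLOR_RGB2HSV)
    R=Ro.from_euler('z',YAW,degrees=True); Y=(X-C)@R.as_matrix()*1e3
    m=(hsv[...,0]>8)&(hsv[...,0]<30)&(hsv[...,1]>150)&(Y[...,2]>25)&(np.abs(Y[...,0])<300)&(np.abs(Y[...,1])<112)
    return Y[m]
E
python3 - <<'E'
from h import *
tray()
Q=coverview('side','s1'); print('max z',Q[Q[:,2].argmax()].round(0))
E
```

```text
t 2.98 tcp [ 0.4431 -0.0079  0.0326] rot [ 0.9816  0.1647  0.0959 -0.0131] F [ 1.1  -0.66  5.85] gap -0.003 q [-0.35  0.68  2.17  0.71  0.18  0.19]
tray-frame tcp mm [-141.7   -0.5   32.6] tool x [0.981 0.003 0.193] y [ 0.002 -1.     0.006] z [ 0.193 -0.005 -0.981]
max z [ 22.   5. 149.]
```

Request:
apply_moves --claw '[-1,-1,-1,-1,-1]' --travel '[[0,0,0],[0,0,0],[0,0,0],[0,0,0],[0,0,0]]' --turn '[[0,0,0],[0,0,0],[0,0,0],[0,0,0],[0,0,0]]'

```text
t: 3.45
tcp_pos: [0.4431, -0.0079, 0.0326]
tool_rot: [0.982, 0.165, 0.096, -0.013]
force: [1.2, -1.0, 4.8]
finger_gap: 0.004
gripper_force: 2.6
```

Run:
```python
from h import *
tray()
Q=coverview('side','s2'); print('max z',Q[Q[:,2].argmax()].round(0))
```

```text
t 3.45 tcp [ 0.4431 -0.0079  0.0326] rot [ 0.9816  0.1649  0.0959 -0.013 ] F [ 1.19 -0.98  4.77] gap 0.004 q [-0.35  0.68  2.17  0.71  0.18  0.19]
tray-frame tcp mm [-141.7   -0.5   32.6] tool x [0.981 0.003 0.192] y [ 0.002 -1.     0.006] z [ 0.193 -0.005 -0.981]
max z [ -9. -10. 187.]
```

View pics/s2.png

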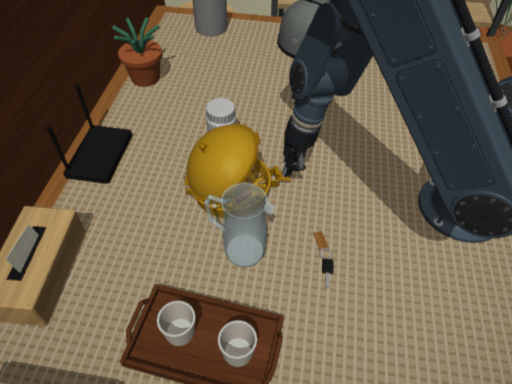

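Request:
apply_moves --claw '[-1,-1,-1,-1,-1]' --travel '[[0,0,-0.015],[0,0,-0.045],[0.008,0,-0.085],[0.018,0,-0.125],[0.025,0,-0.143]]' --turn '[[0,0,0],[0,0,0],[0,0.02,0],[0,0.05,0],[0,0.075,0]]'

```text
t: 3.92
tcp_pos: [0.4383, -0.0072, 0.1397]
tool_rot: [0.968, 0.164, 0.189, -0.031]
force: [0.9, -0.6, -0.7]
finger_gap: 0.001
gripper_force: 0.0
```

Request:
apply_moves --claw '[-1,-1,-1]' --travel '[[0,0,0],[0,0,0],[0,0,0]]' --turn '[[0,0.03,0],[0,0.03,0],[0,0.03,0]]'

```text
t: 4.17
tcp_pos: [0.4376, -0.0074, 0.1378]
tool_rot: [0.958, 0.161, 0.233, -0.039]
force: [-0.0, -0.0, -0.4]
finger_gap: 0.001
gripper_force: 0.0
```

```bash
cat >> h.py <<'E'
def waypoints(ths,tilt_deg=None,back=0):
    """travel numbers (scaled) for finger corner on the lid circle"""
    s,A=tray(); R=Ro.from_euler('z',YAW,degrees=True); p=R.inv().apply(s['tcp_pos']-C)*1e3
    n=A[:,0]
    for th in ths:
        K=np.array([106-206*np.cos(th),0,49+206*np.sin(th)-2]); g=K-11*n-back*n
        print(round(th,2),'tcp',g.round(1),'travel',((g-p)@A/800).round(4))
E
python3 - <<'E'
from h import *
waypoints([.55,.64])
Q=coverview('wrist','w2'); q=Q[(np.abs(Q[:,1])<15)]; q=q[q[:,0].argsort()]; print(q[::max(1,len(q)//25)].round(0).tolist())
E
```

```text
t 4.17 tcp [ 0.4376 -0.0074  0.1378] rot [ 0.9583  0.1612  0.2328 -0.0391] F [-0.04 -0.05 -0.39] gap 0.001 q [-0.53  0.44  2.31  1.39  0.36 -0.61]
tray-frame tcp mm [-146.7    1.7  137.8] tool x [0.889 0.003 0.459] y [ 0.003 -1.     0.   ] z [ 0.459  0.001 -0.889]
0.55 tcp [-79.4  -0.  149.6] travel [0.0815 0.0025 0.0255]
0.64 tcp [-69.  -0. 165.] travel [0.1019 0.0025 0.0144]
[[-144.0, -10.0, 146.0], [-125.0, 7.0, 39.0], [-120.0, -9.0, 38.0], [-116.0, -1.0, 54.0], [-111.0, -1.0, 55.0], [-100.0, -14.0, 42.0], [-70.0, -11.0, 175.0], [-69.0, 1.0, 175.0], [-68.0, 8.0, 175.0], [-67.0, -12.0, 178.0], [-64.0, 13.0, 176.0], [-60.0, -8.0, 173.0], [-56.0, 4.0, 171.0], [-55.0, 9.0, 170.0], [-53.0, -12.0, 174.0], [-52.0, -11.0, 173.0], [-51.0, 0.0, 176.0], [-50.0, -7.0, 176.0], [-48.0, 5.0, 176.0], [-47.0, 13.0, 175.0], [-45.0, -2.0, 177.0], [-35.0, -7.0, 31.0], [-22.0, -5.0, 29.0], [-5.0, -4.0, 26.0], [12.0, 9.0, 25.0], [33.0, -9.0, 27.0]]
```

View pics/w2.png

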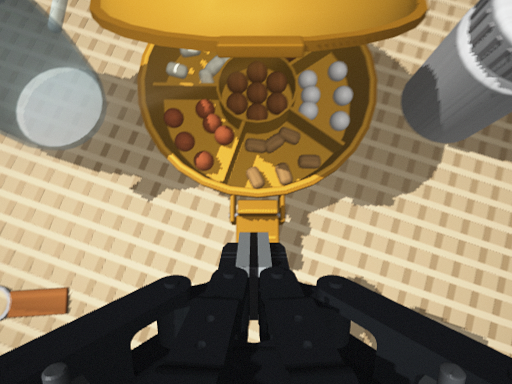

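The wrist view shows the cover sprung up part way, lip at (260,45), and the fingertips at (255,240) in front of it. The lip measures (-69, 0, 175) mm in the tray frame, as predicted for 0.64 rad.

Request:
apply_moves --claw '[-1,-1,-1,-1]' --travel '[[0.03,0.002,0.013],[0.06,0.002,0.026],[0.071,0.002,0.032],[0.071,0.002,0.032]]' --turn '[[0,0,0],[0,0,0],[0,0,0],[0,0,0]]'

```text
t: 4.55
tcp_pos: [0.4997, 0.0118, 0.1409]
tool_rot: [0.958, 0.163, 0.233, -0.039]
force: [0.4, -0.3, 0.2]
finger_gap: -0.004
gripper_force: 0.0
```

Run:
```python
from h import *
waypoints([.5,.6,.64,.7,.76,.8,.85])
```

```text
t 4.55 tcp [0.4997 0.0118 0.1409] rot [ 0.958   0.1627  0.2328 -0.0389] F [ 0.37 -0.35  0.16] gap -0.004 q [-0.39  0.46  2.16  1.13  0.34 -0.21]
tray-frame tcp mm [-81.8  -0.2 140.9] tool x [0.889 0.006 0.459] y [ 0.006 -1.     0.001] z [ 0.459  0.002 -0.889]
0.5 tcp [-8.460e+01 -1.000e-01  1.407e+02] travel [-0.0032 -0.0002 -0.0014]
0.6 tcp [-7.380e+01 -1.000e-01  1.583e+02] travel [ 0.0188 -0.0001 -0.0147]
0.64 tcp [-6.90e+01 -1.00e-01  1.65e+02] travel [ 0.028  -0.0001 -0.0194]
0.7 tcp [-6.130e+01 -1.000e-01  1.747e+02] travel [ 0.0421 -0.     -0.0258]
0.76 tcp [-5.310e+01 -1.000e-01  1.839e+02] travel [ 0.0565  0.0001 -0.0313]
0.8 tcp [-4.730e+01 -1.000e-01  1.897e+02] travel [ 0.0663  0.0001 -0.0345]
0.85 tcp [-3.970e+01 -1.000e-01  1.967e+02] travel [ 0.0787  0.0002 -0.0379]
```

Request:
apply_moves --claw '[-1,-1,-1,-1,-1]' --travel '[[0.0094,0,-0.0074],[0.0188,0,-0.0147],[0.0235,0,-0.017],[0.028,0,-0.0194],[0.0327,0,-0.0216]]' --turn '[[0,0,0],[0,0,0],[0,0,0],[0,0,0],[0,0,0]]'

```text
t: 4.97
tcp_pos: [0.5101, 0.0168, 0.1673]
tool_rot: [0.959, 0.161, 0.23, -0.04]
force: [-0.5, -0.0, -0.4]
finger_gap: -0.006
gripper_force: 0.3
```

Request:
apply_moves --claw '[-1,-1,-1,-1,-1]' --travel '[[0.0047,0,-0.0021],[0.0094,0,-0.0042],[0.014,0,-0.006],[0.019,0,-0.008],[0.0238,0,-0.0097]]' --turn '[[0,0,0],[0,0,0],[0,0,0],[0,0,0],[0,0,0]]'

```text
t: 5.38
tcp_pos: [0.5225, 0.0211, 0.1826]
tool_rot: [0.959, 0.161, 0.23, -0.04]
force: [-0.7, -0.9, -0.7]
finger_gap: 0.002
gripper_force: 0.5
```

Run:
```python
from h import *
waypoints(np.arange(.74,1.05,.06))
Q=coverview('side','s3'); print('max z',Q[Q[:,2].argmax()].round(0))
```

```text
t 5.38 tcp [0.5225 0.0211 0.1826] rot [ 0.9589  0.1611  0.2301 -0.04  ] F [-0.74 -0.88 -0.71] gap 0.002 q [-0.34  0.38  2.07  0.76  0.43  0.24]
tray-frame tcp mm [-57.2   1.2 182.6] tool x [0.891 0.002 0.454] y [ 0.004 -1.    -0.002] z [ 0.454  0.004 -0.891]
0.74 tcp [-55.9  -0.  180.9] travel [0.0004 0.0015 0.0026]
0.8 tcp [-47.3  -0.  189.8] travel [ 0.015   0.0016 -0.0024]
0.86 tcp [-38.2  -0.  198.1] travel [ 0.0299  0.0016 -0.0066]
0.92 tcp [-28.6  -0.  205.9] travel [ 0.045   0.0016 -0.0098]
0.98 tcp [-18.5  -0.  213.1] travel [ 0.0603  0.0016 -0.0121]
1.04 tcp [ -8.1  -0.  219.7] travel [ 0.0757  0.0016 -0.0134]
max z [ -9.  13. 202.]
```

View pics/s3.png

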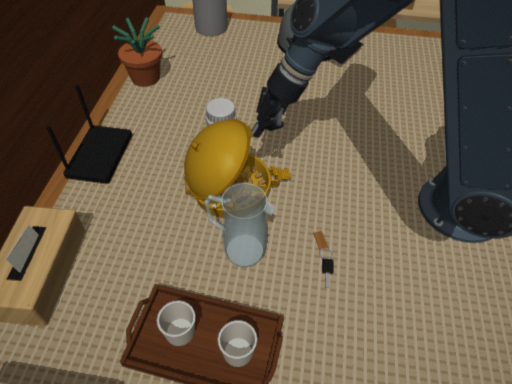

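The side view shows the fingertips at (262,130) under the lip, and the cover is rising. I'll carry on along the arc.

Request:
apply_moves --claw '[-1,-1,-1,-1,-1]' --travel '[[0.005,0.0004,0.001],[0.01,0.0008,-0.0007],[0.015,0.0012,-0.0024],[0.02,0.0016,-0.0038],[0.025,0.0016,-0.0052]]' --turn '[[0,0,0],[0,0,0],[0,0,0],[0,0,0],[0,0,0]]'

```text
t: 5.85
tcp_pos: [0.5395, 0.0253, 0.1957]
tool_rot: [0.959, 0.161, 0.231, -0.04]
force: [-1.4, -0.1, -0.9]
finger_gap: 0.0
gripper_force: 0.3
```

Request:
apply_moves --claw '[-1,-1,-1,-1,-1]' --travel '[[0.005,0,-0.0013],[0.01,0,-0.0025],[0.015,0,-0.0036],[0.02,0,-0.0046],[0.0252,0,-0.0054]]' --turn '[[0,0,0],[0,0,0],[0,0,0],[0,0,0],[0,0,0]]'

```text
t: 6.27
tcp_pos: [0.5553, 0.0304, 0.2091]
tool_rot: [0.959, 0.161, 0.232, -0.04]
force: [-0.3, 0.8, -0.6]
finger_gap: 0.003
gripper_force: 0.3
```

Request:
apply_moves --claw '[-1,-1,-1,-1,-1]' --travel '[[0.005,0,-0.0008],[0.01,0,-0.0015],[0.0154,0,-0.002],[0.0205,0,-0.0025],[0.0256,0,-0.0028]]' --turn '[[0,0,0],[0,0,0],[0,0,0],[0,0,0],[0,0,0]]'

```text
t: 6.68
tcp_pos: [0.5715, 0.0361, 0.2204]
tool_rot: [0.959, 0.161, 0.231, -0.04]
force: [0.1, 0.2, -0.0]
finger_gap: -0.001
gripper_force: 0.2
```

Run:
```python
from h import *
waypoints(np.arange(1.04,1.45,.05))
Q=coverview('side','s4'); print('max z',Q[Q[:,2].argmax()].round(0))
```

```text
t 6.68 tcp [0.5715 0.0361 0.2204] rot [ 0.9585  0.1614  0.2315 -0.0397] F [ 0.13  0.2  -0.02] gap -0.001 q [-0.27  0.36  1.92  0.54  0.53  0.54]
tray-frame tcp mm [ -6.   -0.5 220.4] tool x [0.89  0.003 0.457] y [ 0.004 -1.    -0.001] z [ 0.457  0.003 -0.89 ]
1.04 tcp [ -8.1  -0.  219.6] travel [-0.0027 -0.0006 -0.0003]
1.09 tcp [  0.9  -0.  224.6] travel [ 0.0101 -0.0006 -0.0007]
1.14 tcp [ 10.2  -0.  229.2] travel [ 0.023  -0.0005 -0.0005]
1.19 tcp [ 19.7  -0.  233.2] travel [ 0.0358 -0.0005  0.0004]
1.24 tcp [ 29.3  -0.  236.8] travel [ 0.0486 -0.0005  0.0019]
1.29 tcp [ 39.1  -0.  239.9] travel [ 0.0613 -0.0004  0.004 ]
1.34 tcp [ 49.1  -0.  242.5] travel [ 0.0739 -0.0004  0.0068]
1.39 tcp [ 59.2  -0.  244.6] travel [ 0.0863 -0.0003  0.0102]
1.44 tcp [ 69.3  -0.  246.2] travel [ 0.0985 -0.0003  0.0143]
max z [-82. -14. 451.]
```

Request:
apply_moves --claw '[-1,-1,-1,-1,-1]' --travel '[[0.005,0,-0.0004],[0.01,0,-0.0007],[0.015,0,-0.0006],[0.02,0,-0.0005],[0.025,0,-0.0003]]' --turn '[[0,0,0],[0,0,0],[0,0,0],[0,0,0],[0,0,0]]'

```text
t: 7.15
tcp_pos: [0.5882, 0.0419, 0.2297]
tool_rot: [0.959, 0.161, 0.231, -0.04]
force: [-0.3, -1.0, 0.0]
finger_gap: 0.003
gripper_force: 0.2
```

Request:
apply_moves --claw '[-1,-1,-1,-1,-1]' --travel '[[0.005,0,0.0003],[0.01,0,0.0006],[0.015,0,0.0012],[0.02,0,0.0018],[0.025,0,0.0024]]' --turn '[[0,0,0],[0,0,0],[0,0,0],[0,0,0],[0,0,0]]'

```text
t: 7.57
tcp_pos: [0.6059, 0.048, 0.2371]
tool_rot: [0.959, 0.161, 0.231, -0.04]
force: [-0.7, -0.5, 0.5]
finger_gap: 0.002
gripper_force: 0.2
```

Run:
```python
from h import *
waypoints(np.arange(1.2,1.82,.06))
Q=coverview('side','s5'); Q=Q[Q[:,2]<290]; print('max z',Q[Q[:,2].argmax()].round(0))
```

```text
t 7.57 tcp [0.6059 0.048  0.2371] rot [ 0.9585  0.1614  0.2315 -0.0397] F [-0.67 -0.52  0.54] gap 0.002 q [-0.23  0.37  1.82  0.46  0.59  0.67]
tray-frame tcp mm [ 30.4  -0.4 237.1] tool x [0.89  0.003 0.457] y [ 0.004 -1.    -0.001] z [ 0.457  0.003 -0.89 ]
1.2 tcp [ 21.6  -0.  234. ] travel [-0.0116 -0.0005 -0.0016]
1.26 tcp [ 33.2  -0.  238.1] travel [ 0.0037 -0.0004  0.0005]
1.32 tcp [ 45.1  -0.  241.5] travel [ 0.0189 -0.0004  0.0034]
1.38 tcp [ 57.1  -0.  244.2] travel [ 0.0338 -0.0003  0.0073]
1.44 tcp [ 69.3  -0.  246.2] travel [ 0.0485 -0.0003  0.0121]
1.5 tcp [ 81.6  -0.  247.5] travel [ 0.0629 -0.0002  0.0177]
1.56 tcp [ 94.  -0. 248.] travel [ 0.0769 -0.0001  0.0242]
1.62 tcp [106.3  -0.  247.7] travel [ 0.0905 -0.0001  0.0315]
1.68 tcp [118.7  -0.  246.8] travel [ 0.1037 -0.      0.0396]
1.74 tcp [130.9  -0.  245. ] travel [0.1163 0.     0.0485]
1.8 tcp [143.   -0.  242.6] travel [1.284e-01 1.000e-04 5.810e-02]
max z [ 39.  18. 258.]
```

View pics/s5.png

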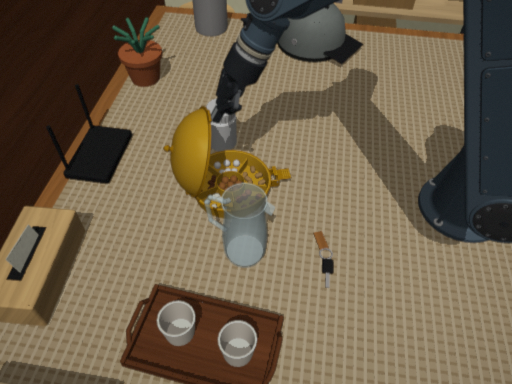

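The side view shows the cover nearly upright at (190,155), with the fingertips behind its lip at (225,112) and the tray in place.

Request:
apply_moves --claw '[-1,-1,-1,-1,-1]' --travel '[[0.005,0,0.0008],[0.01,0,0.0017],[0.015,0,0.0027],[0.02,0,0.0037],[0.025,0,0.005]]' --turn '[[0,0,0],[0,0,0],[0,0,0],[0,0,0],[0,0,0]]'

```text
t: 8.03
tcp_pos: [0.6244, 0.0545, 0.2426]
tool_rot: [0.959, 0.161, 0.231, -0.04]
force: [0.0, -0.6, 0.9]
finger_gap: -0.001
gripper_force: 0.2
```

Request:
apply_moves --claw '[-1,-1,-1,-1,-1]' --travel '[[0.0045,0,0.0013],[0.009,0,0.0026],[0.0135,0,0.004],[0.018,0,0.0054],[0.022,0,0.0068]]' --turn '[[0,0,0],[0,0,0],[0,0,0],[0,0,0],[0,0,0]]'

```text
t: 8.45
tcp_pos: [0.6416, 0.0603, 0.2458]
tool_rot: [0.959, 0.161, 0.232, -0.04]
force: [-0.2, -0.1, 0.1]
finger_gap: 0.002
gripper_force: 0.1
```

Request:
apply_moves --claw '[-1,-1,-1,-1,-1]' --travel '[[0.0047,0,0.0019],[0.0094,0,0.0038],[0.0142,0,0.0058],[0.019,0,0.0078],[0.0237,0,0.0098]]' --turn '[[0,0,0],[0,0,0],[0,0,0],[0,0,0],[0,0,0]]'

```text
t: 8.87
tcp_pos: [0.6609, 0.0671, 0.2474]
tool_rot: [0.959, 0.161, 0.231, -0.04]
force: [-0.8, -0.4, -0.1]
finger_gap: -0.001
gripper_force: 0.1
```

Run:
```python
from h import *
waypoints(np.arange(1.5,1.82,.04))
Q=coverview('side','s6'); Q=Q[Q[:,2]<290]; print('max z',Q[Q[:,2].argmax()].round(0))
```

```text
t 8.87 tcp [0.6609 0.0671 0.2474] rot [ 0.9586  0.1614  0.2314 -0.0397] F [-0.81 -0.41 -0.11] gap -0.001 q [-0.17  0.43  1.68  0.37  0.65  0.81]
tray-frame tcp mm [ 8.860e+01 -1.000e-01  2.474e+02] tool x [0.89  0.003 0.456] y [ 0.004 -1.    -0.001] z [ 0.456  0.003 -0.89 ]
1.5 tcp [ 81.6  -0.  247.5] travel [-0.0077 -0.0002 -0.0041]
1.54 tcp [ 89.9  -0.  247.9] travel [ 0.0017 -0.0001  0.0001]
1.58 tcp [ 98.1  -0.  248. ] travel [ 0.0109 -0.0001  0.0047]
1.62 tcp [106.3  -0.  247.7] travel [ 0.0199 -0.0001  0.0097]
1.66 tcp [114.6  -0.  247.2] travel [ 0.0288 -0.      0.015 ]
1.7 tcp [122.8  -0.  246.3] travel [0.0373 0.     0.0207]
1.74 tcp [130.9  -0.  245. ] travel [0.0457 0.0001 0.0267]
1.78 tcp [139.   -0.  243.5] travel [0.0538 0.0001 0.0331]
1.82 tcp [147.   -0.  241.6] travel [0.0617 0.0002 0.0397]
max z [100.  -2. 267.]
```

Request:
apply_moves --claw '[-1,-1,-1,-1,-1]' --travel '[[0.0048,0,0.0023],[0.0096,0,0.0046],[0.0144,0,0.007],[0.0192,0,0.0096],[0.024,0,0.0124]]' --turn '[[0,0,0],[0,0,0],[0,0,0],[0,0,0],[0,0,0]]'

```text
t: 9.33
tcp_pos: [0.6813, 0.0742, 0.2473]
tool_rot: [0.959, 0.161, 0.231, -0.04]
force: [-0.6, 0.1, -0.4]
finger_gap: -0.001
gripper_force: 0.1
```

Request:
apply_moves --claw '[-1,-1,-1,-1,-1]' --travel '[[0.0043,0,0.0028],[0.0086,0,0.0057],[0.013,0,0.0086],[0.0173,0,0.0116],[0.0215,0,0.0146]]' --turn '[[0,0,0],[0,0,0],[0,0,0],[0,0,0],[0,0,0]]'

```text
t: 9.75
tcp_pos: [0.7008, 0.0809, 0.2447]
tool_rot: [0.959, 0.161, 0.231, -0.04]
force: [0.2, 0.3, 0.1]
finger_gap: -0.001
gripper_force: 0.0
```

Run:
```python
from h import *
waypoints(np.arange(1.7,1.84,.04))
Q=coverview('side','s7'); Q=Q[Q[:,2]<290]; print('max z',Q[Q[:,2].argmax()].round(0))
```

```text
t 9.75 tcp [0.7008 0.0809 0.2447] rot [ 0.9586  0.1614  0.2314 -0.0397] F [0.22 0.34 0.09] gap -0.001 q [-0.13  0.48  1.58  0.34  0.67  0.88]
tray-frame tcp mm [130.9  -0.  244.7] tool x [0.89  0.003 0.456] y [ 0.004 -1.    -0.001] z [ 0.456  0.003 -0.89 ]
1.7 tcp [122.8  -0.  246.3] travel [-0.0081 -0.     -0.0064]
1.74 tcp [130.9  -0.  245. ] travel [ 0.0003  0.     -0.0004]
1.78 tcp [139.   -0.  243.5] travel [0.0084 0.0001 0.0059]
1.82 tcp [147.   -0.  241.6] travel [0.0162 0.0001 0.0126]
max z [142.   3. 265.]
```

Request:
apply_moves --claw '[-1,-1,-1,-1,-1]' --travel '[[0.003,0,0.002],[0.006,0,0.004],[0.009,0,0.006],[0.009,0,0.006],[0.009,0,0.006]]' --turn '[[0,0,0],[0,0,0],[0,0,0],[0,0,0],[0,0,0]]'

```text
t: 10.22
tcp_pos: [0.7086, 0.0836, 0.2437]
tool_rot: [0.959, 0.161, 0.231, -0.04]
force: [1.1, -0.6, -0.4]
finger_gap: -0.002
gripper_force: 0.0
```

Request:
apply_moves --claw '[-1,-1,-1,-1,-1]' --travel '[[0,0,0],[0,0,0],[0,0,0],[0,0,0],[0,0,0]]' --turn '[[0,0,0],[0,0,0],[0,0,0],[0,0,0],[0,0,0]]'

```text
t: 10.63
tcp_pos: [0.7085, 0.0836, 0.2438]
tool_rot: [0.959, 0.161, 0.231, -0.04]
force: [1.2, 0.7, 1.1]
finger_gap: 0.0
gripper_force: 0.0
```

Run:
```python
from h import *
tray()
Q=coverview('side','s8'); Q=Q[Q[:,2]<290]; print('max z',Q[Q[:,2].argmax()].round(0))
```

```text
t 10.63 tcp [0.7085 0.0836 0.2438] rot [ 0.9586  0.1614  0.2314 -0.0397] F [1.18 0.71 1.09] gap 0.0 q [-0.13  0.49  1.56  0.33  0.68  0.9 ]
tray-frame tcp mm [139.    0.  243.8] tool x [0.89  0.003 0.456] y [ 0.004 -1.    -0.001] z [ 0.456  0.003 -0.89 ]
max z [165. -14. 259.]
```

The lip is at (165, 259) mm, which is the stop position for 1.85 rad. I'll withdraw along the finger axis.

Request:
apply_moves --claw '[-1,-1,-1,-1,-1]' --travel '[[-0.01,0,-0.015],[-0.03,0,-0.05],[-0.06,0,-0.08],[-0.09,0,-0.11],[-0.12,0,-0.13]]' --turn '[[0,0,0],[0,0,0],[0,0,0],[0,0,0],[0,0,0]]'

```text
t: 11.1
tcp_pos: [0.5812, 0.0396, 0.2944]
tool_rot: [0.958, 0.162, 0.233, -0.039]
force: [0.3, -1.0, 1.4]
finger_gap: 0.001
gripper_force: 0.0
```

Request:
apply_moves --claw '[-1,-1,-1,-1,-1]' --travel '[[-0.03,0,0],[-0.06,0,0],[-0.09,0,0],[-0.09,0,0],[-0.09,0,0]]' --turn '[[0,0,0],[0,0,0],[0,0,0],[0,0,0],[0,0,0]]'

```text
t: 11.52
tcp_pos: [0.521, 0.0188, 0.2597]
tool_rot: [0.959, 0.16, 0.231, -0.04]
force: [1.1, -0.1, 1.2]
finger_gap: -0.002
gripper_force: 0.0
```

Run:
```python
from h import *
tray()
Q=coverview('side','s9'); Q=Q[Q[:,2]<290]; print('max z',Q[Q[:,2].argmax()].round(0))
for n in('side0','s9'):
    X=cloud(dict(np.load(f'pics/{n}.npz')))
    print(n,[X[v,u].round(3).tolist() for u,v in((285,175),(281,176),(221,105),(245,190))])
```

```text
t 11.52 tcp [0.521  0.0188 0.2597] rot [ 0.9588  0.1605  0.2311 -0.0398] F [ 1.09 -0.08  1.19] gap -0.002 q [-0.35  0.22  1.98  0.52  0.63  0.51]
tray-frame tcp mm [-59.3  -0.5 259.7] tool x [0.89  0.001 0.456] y [ 0.002 -1.    -0.002] z [ 0.456  0.003 -0.89 ]
max z [167.  15. 259.]
side0 [[0.445, -0.001, 0.04], [0.454, 0.004, 0.04], [0.635, -0.139, 0.126], [0.515, 0.176, 0.173]]
s9 [[0.445, 0.001, 0.041], [0.454, 0.006, 0.042], [0.634, -0.136, 0.128], [0.516, 0.174, 0.171]]
```

View pics/s9.png

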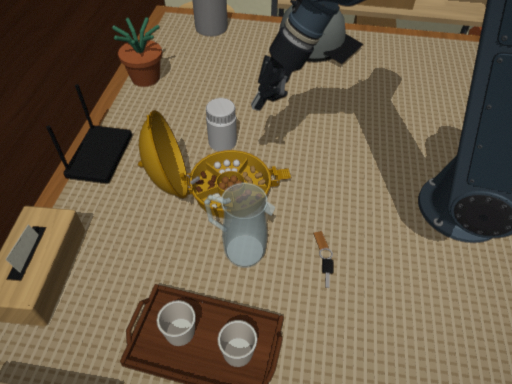

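The cover is fully open at (162,155), the tray has not moved, the other things are untouched, and the hand is clear at (265,95). Handing in.

```bash
python3 -c "
from h import *
print(manip.sign_off())"
```

```text
the job is handed in; nothing more can be done
None
```

I opened the candy tray as asked and handed the job in after about 11.5 s: the tab was pressed, the cover was pushed back to its stop and stays fully open, the tray and the things around it are still in place, and the hand is clear.

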